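# Close the vacuum leak tester and draw its pump to the mark

### The arm

A 6-joint arm with a two-finger parallel gripper is mounted at the origin on a cart in front of the work surface, level with it; the furniture and walls round the work are solid. World frame = base frame: x ahead of the robot, y to its left, z up, the work surface at z = 0. Lengths are in mm, angles in degrees, forces in N, time in s.
With the tool pointing down it reaches from about 225 to 875 mm from the base axis. Payload 3.4 kg.
Tool frame: the origin (TCP) lies midway between the tips of the shut fingers; the grasp point (between the pads) lies 19 mm behind it; z points along the fingers, y is the line along which they close (so a half turn about z gives the same grasp; the last joint's range is limited). The gripper opens to 85 mm and grips with 20 to 120 N. Pads are 22 mm wide; open, the fingers measure 114 mm over their backs; the gripper's body (76 mm by 85 mm) begins 54 mm behind the grasp point. The pads swing forward as they close: fully open they stand 13 mm farther back than shut.
Start: joints at [70.073, 15.808, 86.224, -0, 77.962, -6.933], TCP at [129.309, 560.305, 231.328] pointing down, gripper open.
Joint ranges: [-165.64, 165.64], [-43.16, 119.46], [12.63, 154.43], [-67.54, 247.53], [6.08, 155.33], [-154.97, 154.97]. Speed limits (degrees/s): [147.25, 147.25, 180, 180, 180, 180].

### API

Orientations are given as [roll, pitch, yaw] about the fixed x, y, z axes, in that order (R = Rz(yaw) Ry(pitch) Rx(roll)).
In Python, from plant import bot gives the robot as it stands.
- The arm moves only by the shell command python3 -m creep 'ROWS'. ROWS is JSON, a list of rows, each a list of 3 entries, a list of its own where there are three numbers: the finger opening in mm, from 0 to 85.4, then the shift along the tool's x, y, z in mm, then the turn, a rotation vector about the tool's x, y, z in rad. A call has 1 to 10 rows; each row shifts and turns the commanded pose from where the row before left it, along the tool's axes as they then stand; what a row does not reach is not made up. A row lasts 1/8 s, in which the tool goes at most 62.5 mm and 10.7 degrees, less where a joint would pass 70% of its speed; a pose out of reach is approached as far as the arm can. A call with a gripper value outside its range is refused whole. The fingers move at their own pace and stop on an object; the grip force is fixed at half the most. Time passes only in rows, so rows that do not move let the fingers close. It gives the time, the measured TCP pose, the force, the opening and the grip force at its end, in the units of the state.
- bot.sense(): the state, without advancing time (a new reading comes with each control period).
- bot.grab_frame(name): name is "scene" or "side" or "wrist"; returns a dict with "image" (384x512x3 uint8, red, green, blue), "camera_matrix" (3x3 intrinsics, pixels), "R" (3x3) and "t" (3): a world point X has camera coordinates R X + t. Camera axes: x right, y down, z forward; pixel columns grow to the right and rows downward; lengths in mm; the calibration is good to about 2 mm. The wrist camera is an equidistant fisheye: a pixel r from the principal point sees the ray r / f radians off the axis. A picture is of the moment at which its call begins. There is no depth.
- bot.hand_in(): hands the job in; it is judged then, once.
The state is a dict: "clock": time; "qpos": joint angles; "joint_vel": joint speeds; "tau": joint torques, N m; "ee_pos": TCP position; "tool_rot": TCP orientation; "force": force on the tool from outside, world axes, zero at the start; "moment": the same for the moment, N m; "gripper_width": finger opening in mm; "grip_force": force on a finger pad.
Only numpy, scipy, OpenCV 4.12 (cv2) and the standard library are available. Lean on these libraries where they do the work, as an engineer would, in place of code of your own. Each camera call takes 0.05 s, during which the arm holds its last target. There are 200 camera calls.

### The job

Leak-test the jar that stands in the white chamber: gently lower the clear hinged lid fully shut on the chamber, then pull the hand pump's rod straight up by its T-bar, against its return spring, until the collar's top rim lies within the red band on the rod, and keep it there. The program finishes while still holding the rod at the band; leave the jars and the flask beside the tester where they stand.

Things in the scene. Friction and masses are not known exactly. Their poses are not given: they have to be found in the camera images.
- leak_tester: Vacuum leak tester, fixed: grey base plate 160 x 300 mm; origin centre of its underside, x from robot side to hinge side, y to the left. White open chamber 120 x 120 mm, rim 90 mm high, centred at (0, +70) mm; upright aluminium hand pump, 43 mm across, black collar, at (0, -95) mm; between them a pipe and a round gauge up to 100 mm high that shows the pump's stroke.
- lid (a joint): Lid angle, rad: 0 = fully shut, flat on the gasket; grows as it opens, 1.5 = open stop. It starts open, at 1.0 to 1.4. The hinge is stiff: the lid stays where it is left and moves when pushed (1 to 4 N at the knob).
- lid_knob (a point): Centre of the lid's black barrel knob, a cylinder 18 mm across, 28 mm long along the tester's y (parallel to the hinge), on a 9 mm stalk in the lid's plane, 24 mm off the free edge, 150 mm from the hinge axis. Pinched from above on its flat ends (28 mm apart) it turns between the fingers as the lid swings. Lid: clear plate 120 x 120 x 10 mm. Axes: x to the hinge, y along it.
- lid_hinge (a point): Middle of the lid's hinge axis, which runs along the tester's y at the chamber's far rim, 97 mm high; fixed. With the lid shut the knob is 150 mm from here along the tester's -x, at the same height.
- rod (a joint): How far the pump rod is drawn out, in m: 0 = down (spring home), 0.060 = middle of the red band level with the collar's rim, 0.085 = top stop. The inner spring pulls it back: about 7 N at the start, 14 N at the band; let go, it slides home.
- pull_bar (a point): Centre of the rod's black T-bar handle: a round bar 16 mm in diameter and 72 mm long, lying along the tester's x, 32 mm above the collar's rim when the rod is down (167 mm above the bench). Pinch across it (along the tester's y, 16 mm wide). It moves straight up only. Its x axis is along the bar.
- red_band (a point): Middle of the red band round the 13 mm steel rod; the band is 10 mm high. It lies 92 mm below the T-bar's centre, and is hidden in the barrel, 60 mm below the collar's rim, while the rod is down. Thin black rings on the rod stand 10, 20, 30, 40 and 50 mm below the rim when the rod is down.
- collar_rim (a point): Centre of the top rim of the black collar from which the rod comes out, 135 mm above the bench; fixed.
- test_jar_center (a point): Centre (half-way up) of the jar under test, standing loose on the chamber's floor: glass, blue cap, 44 mm across, 60 mm high. It stays below the lid.
- jar_a_center (a point): Centre of a waiting jar on the bench, like the one under test (44 mm across, 60 mm high, blue cap). Leave it.
- jar_b_center (a point): Centre of the second waiting jar, same kind. Leave it.
- flask_center (a point): Centre of a conical flask, 89 mm across, 156 mm high, capped, pale yellow filling. Leave it.

How it is judged:
By the outcome, as a careful person would: the job done as asked, in the order asked, and still so for the second after the job is handed in, while the arm keeps its last pose, push and grip.
It also fails if it takes over 48 s, if anything falls off the work surface, if the arm or the gripper's body presses on something with over 40 N, if the wrist force passes 120 N, or if a joint passes its speed limit or range.

## Working session

There is one attempt and no reset: what is moved stays moved. The work goes in short steps, Python scripts to look and compute and a shell command to move; the robot and the scene stay as the last step left them, time stands still between calls to the robot, and variables do not carry over. Pictures are saved under pics/ and viewed, at most 10 in all, crops included, and the job is handed in when it is done.

```bash
mkdir -p pics; cat > h.py <<'E'
from plant import bot
import numpy as np, cv2, pickle
def snap(n,f):
    d=bot.grab_frame(n); cv2.imwrite('pics/%s.png'%f,d['image'][:,:,::-1]); pickle.dump(d,open('pics/%s.pkl'%f,'wb')); return d
def ray(d,u,v):
    K=np.array(d['camera_matrix']);R=np.array(d['R']);t=np.array(d['t'])
    r=np.linalg.inv(K)@[u,v,1]; return -R.T@t, R.T@r/np.linalg.norm(r)
def onz(d,u,v,z):
    c,r=ray(d,u,v); return c+r*(z-c[2])/r[2]
def tri(d1,p1,d2,p2):
    c1,r1=ray(d1,*p1);c2,r2=ray(d2,*p2)
    s=np.linalg.lstsq(np.c_[r1,-r2],c2-c1,rcond=None)[0]
    a=c1+s[0]*r1;b=c2+s[1]*r2; return (a+b)/2,np.linalg.norm(a-b)
def proj(d,X):
    p=np.array(d['camera_matrix'])@(np.array(d['R'])@X+np.array(d['t'])); return p[:2]/p[2]
def load(f): return pickle.load(open('pics/%s.pkl'%f,'rb'))
E
python3 - <<'E'
from h import *
a=snap('scene','s0');b=snap('side','d0')
s=bot.sense();print(s['ee_pos'],s['tool_rot'],s['gripper_width'],s['clock'])
E
```

```text
[129.1281755  559.83586727 230.51950414] [-1.79906520e+02 -1.36642057e-02  1.67004600e+02] 85.45459636340713 0.1
```

View pics/s0.png

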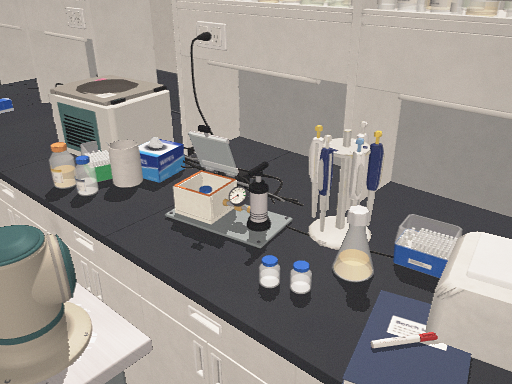

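View pics/d0.png

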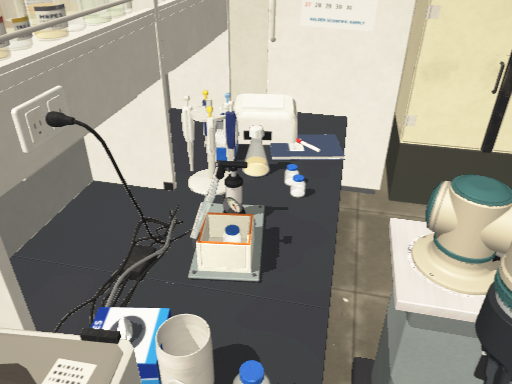

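The scene view shows the tester at about (230,205), with the pump's T-bar near (258,170) and the open lid near (213,152). The side view shows the chamber at (225,243), the T-bar at (232,165) and the lid edge-on near (208,205). I'll zoom in on both.

```bash
python3 - <<'E'
from h import *
a=cv2.imread('pics/s0.png')[115:250,155:305];b=cv2.imread('pics/d0.png')[140:290,170:290]
A=cv2.resize(a,None,fx=3,fy=3,interpolation=cv2.INTER_CUBIC);B=cv2.resize(b,None,fx=3,fy=3,interpolation=cv2.INTER_CUBIC)
o=np.zeros((450,810,3),np.uint8);o[:405,:450]=A;o[:450,450:]=B[:, :360];cv2.imwrite('pics/c0.png',cv2.resize(o,(800,444)) if 0 else o[:,:800])
E
```

```text
(no output)
```

View pics/c0.png

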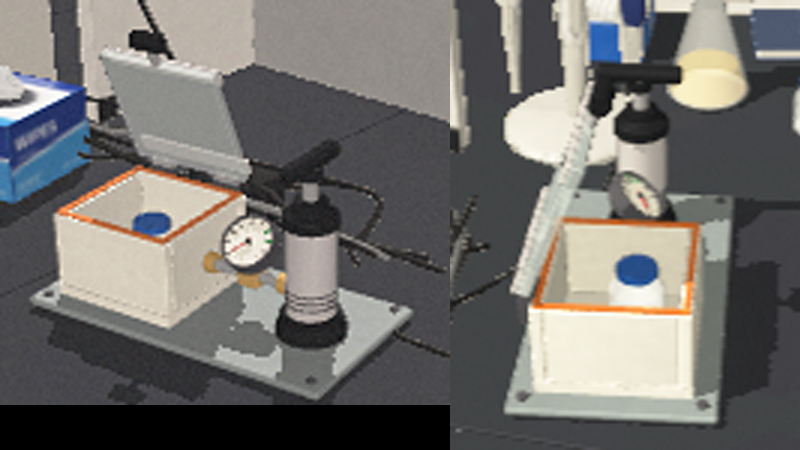

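```bash
python3 - <<'E'
from h import *
a=load('s0');b=load('d0')
S=lambda x,y:(155+x/3-.3,115+y/3-.3)
D=lambda x,y:(170+(x-450)/3-.3,140+y/3-.3)
P=lambda n,x:print(n,np.round(x,1))
P('bar',tri(a,S(308,163),b,D(638,74))[0]);print(tri(a,S(308,163),b,D(638,74))[1])
P('knob',tri(a,S(148,42),b,D(601,95))[0]);print(tri(a,S(148,42),b,D(601,95))[1])
for p in [(62,212),(140,170),(245,197),(165,238)]:P('rimS',onz(a,*S(*p),90))
for p in [(563,222),(700,226),(690,310),(537,305)]:P('rimD',onz(b,*D(*p),90))
for p in [(32,298),(320,397),(412,310)]:P('plS',onz(a,*S(*p),8))
for p in [(507,415),(715,420),(733,197)]:P('plD',onz(b,*D(*p),8))
for e in [(275,178),(338,147)]:P('barS',onz(a,*S(*e),167))
for e in [(595,73),(681,74)]:P('barD',onz(b,*D(*e),167))
P('barCS',onz(a,*S(308,163),167));P('barCD',onz(b,*D(638,74),167))
# jars, flask rough
for p in [(269,275),(301,282)]:P('jar',onz(a,*p,30))
P('fl',onz(a,353,265,30))
E
```

```text
bar [567.6 -53.2 164.6]
1.472846155900899
knob [550.4 107.7 234.4]
1.523860717709367
rimS [478. 151.  90.]
rimS [582.6 165.2  90. ]
rimS [602.5  51.7  90. ]
rimS [501.1  47.1  90. ]
rimD [599.2  66.7  90. ]
rimD [491.4  46.9  90. ]
rimD [475.3 152.   90. ]
rimD [585.3 171.7  90. ]
plS [452.9 172.6   8. ]
plS [ 498.4 -124.4    8. ]
plS [654.5 -95.2   8. ]
plD [602.6 203.9   8. ]
plD [450.7 174.4   8. ]
plD [ 496.4 -120.1    8. ]
barS [524. -57. 167.]
barS [602.  -54.8 167. ]
barD [602.7 -43.2 167. ]
barD [532.1 -58.5 167. ]
barCS [562.1 -57.5 167. ]
barCD [567.2 -50.  167. ]
jar [ 403.4 -226.8   30. ]
jar [ 427.6 -290.5   30. ]
fl [ 547.  -338.7   30. ]
```

```bash
python3 -m creep '[[85,[0,0,-25],[0,0,-0.126]],[85,[0,0,-30],[0,0,-0.126]],[85,[0,0,-25],[0,0,-0.125]],[85,[-20,-30,0],[0,0,0]],[85,[-28,-41,0],[0,0,0]],[85,[-28,-41,0],[0,0,0]],[85,[-28,-41,0],[0,0,0]],[85,[-28,-41,0],[0,0,0]],[85,[-28,-41,0],[0,0,0]],[85,[-28,-41,0],[0,0,0]]]'
python3 -m creep '[[85,[-28,-41,0],[0,0,0]],[85,[-28,-41,0],[0,0,0]],[85,[-28,-41,0],[0,0,0]],[85,[-28,-41,0],[0,0,0]],[85,[-28,-41,0],[0,0,0]],[85,[-10,-20,0],[0,0,0]],[85,[0,0,0],[0,0,0]],[85,[0,0,0],[0,0,0]]]'
```

```text
clock: 1.35
ee_pos: [357.2, 314.2, 311.0]
tool_rot: [-180.0, -0.0, -171.4]
force: [-0.6, 0.8, -0.3]
gripper_width: 84.9
grip_force: 0.0
clock: 2.35
ee_pos: [537.4, 116.6, 311.2]
tool_rot: [179.9, -0.1, -171.3]
force: [0.6, 0.1, -0.1]
gripper_width: 85.3
grip_force: 0.0
```

```bash
python3 - <<'E'
from h import *
w=snap('wrist','w1');cv2
print(w['camera_matrix'],proj(w,np.array([550.4,107.7,234.4])))
K=np.array(w['camera_matrix'])
def pf(X):
    c=np.array(w['R'])@X+np.array(w['t']);th=np.arctan2(np.hypot(c[0],c[1]),c[2]);ph=np.arctan2(c[1],c[0])
    return K[0,2]+K[0,0]*th*np.cos(ph),K[1,2]+K[1,1]*th*np.sin(ph)
print(pf(np.array([550.4,107.7,234.4])),pf(np.array([568,-56,167.])),-np.array(w['R']).T@w['t'])
E
```

```text
[[297.31863964   0.         253.98846062]
 [  0.         297.31863964 188.99271504]
 [  0.           0.           1.        ]] [239.99124202 212.47137107]
(np.float64(240.03047944415204), np.float64(212.40555499467322)) (np.float64(95.692758948544), np.float64(180.9932216168525)) [459.36004861 104.53902414 453.99664122]
```

View pics/w1.png

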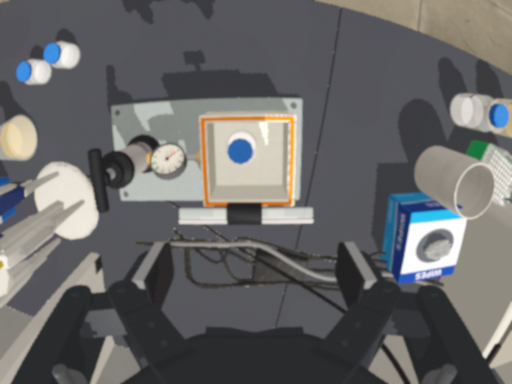

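The wrist view shows the knob at (244,213), 4 px right of the prediction, and the T-bar at (98,181), which agrees. I'll shift about 2 mm toward tester +y and descend onto the knob.

```bash
python3 -m creep '[[60,[-11.5,-9,10],[0,0,0]],[60,[0,0,20],[0,0,0]],[60,[0,0,25],[0,0,0]],[60,[0,0,20],[0,0,0]],[60,[0,0,12],[0,0,0]],[60,[0,0,6],[0,0,0]],[28,[0,0,0],[0,0,0]],[24,[0,0,0],[0,0,0]],[24,[0,0,0],[0,0,0]],[24,[0,0,0],[0,0,0]]]'
python3 - <<'E'
from h import *
w=snap('wrist','w2')
E
```

```text
clock: 3.65
ee_pos: [551.2, 110.8, 219.4]
tool_rot: [179.7, 0.1, -171.4]
force: [-1.7, 5.5, 0.8]
gripper_width: 26.6
grip_force: 59.9
```

View pics/w2.png

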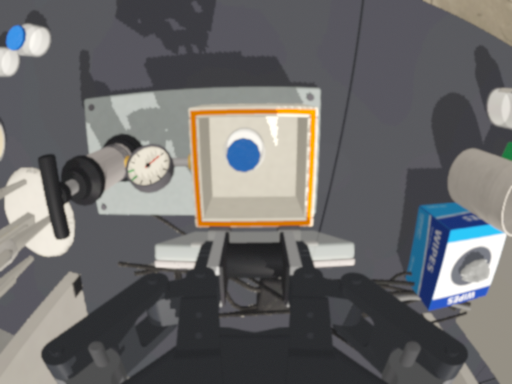

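The wrist view shows the knob at (255,260) held between the pads, width 26.6 mm. Now I'll swing the lid along its 150 mm arc from about 66.5°.

```bash
python3 -m creep '[[24,[4,3,2],[0,0,0]],[24,[5.5,-1.5,3],[0,0,0]],[24,[5.7,0,2.7],[0,0,0]],[24,[6.6,0,4.2],[0,0,0]],[24,[6.6,0,4.3],[0,0,0]],[24,[6.1,0,4.9],[0,0,0]],[24,[6.1,0,5],[0,0,0]],[24,[5.6,0,5.5],[0,0,0]],[24,[5.5,0,5.6],[0,0,0]],[24,[0,0,0],[0,0,0]]]'
```

```text
clock: 4.95
ee_pos: [499.1, 102.4, 183.0]
tool_rot: [180.0, 0.1, -171.4]
force: [-5.4, 1.6, 8.5]
gripper_width: 27.1
grip_force: 63.5
```

```bash
python3 -m creep '[[24,[6,0,5.5],[0,0,0]],[24,[5.5,0,5.5],[0,0,0]],[24,[4.5,0,6.4],[0,0,0]],[24,[4.3,0,6.6],[0,0,0]],[24,[4,0,6.6],[0,0,0]],[24,[3,0,5.8],[0,0,0]],[24,[3,0,5.8],[0,0,0]],[24,[2.6,0,6],[0,0,0]],[24,[2.5,0,6],[0,0,0]],[24,[0,0,0],[0,0,0]]]'
```

```text
clock: 6.2
ee_pos: [465.3, 97.0, 127.6]
tool_rot: [180.0, 0.1, -171.4]
force: [-1.0, 2.4, 2.2]
gripper_width: 26.7
grip_force: 65.4
```

```bash
python3 -m creep '[[24,[2,0,6],[0,0,0]],[24,[2,0,6.5],[0,0,0]],[24,[1.6,0,6.4],[0,0,0]],[24,[1.3,0,6.4],[0,0,0]],[24,[0.9,0,5.5],[0,0,0]],[24,[0.6,0,5],[0,0,0]],[24,[0.4,0,4],[0,0,0]],[24,[0.1,0,3],[0,0,0]],[24,[0,0,0],[0,0,0]]]'
```

```text
clock: 7.32
ee_pos: [456.6, 95.6, 84.5]
tool_rot: [180.0, 0.1, -171.4]
force: [-1.8, 2.0, 3.4]
gripper_width: 26.8
grip_force: 67.2
```

```bash
python3 -m creep '[[24,[0,0,2],[0,0,0]],[24,[0,0,1.5],[0,0,0]],[24,[0,0,1],[0,0,0]],[24,[0,0,0],[0,0,0]]]'
```

```text
clock: 7.82
ee_pos: [456.3, 95.6, 79.7]
tool_rot: [180.0, 0.0, -171.4]
force: [-0.8, 2.5, 5.7]
gripper_width: 26.7
grip_force: 67.6
```

```bash
python3 -m creep '[[24,[0,0,1],[0,0,0]],[24,[0,0,1],[0,0,0]],[24,[0,0,0],[0,0,0]]]'; python3 -m creep '[[24,[0,0,1],[0,0,0]],[24,[0,0,1],[0,0,0]],[24,[0,0,0],[0,0,0]]]'
```

```text
clock: 8.2
ee_pos: [456.2, 95.6, 77.6]
tool_rot: [180.0, 0.0, -171.4]
force: [0.1, 3.2, 4.4]
gripper_width: 26.9
grip_force: 67.7
clock: 8.57
ee_pos: [456.3, 95.6, 76.8]
tool_rot: [180.0, 0.0, -171.4]
force: [-3.4, 2.1, 14.8]
gripper_width: 26.7
grip_force: 69.0
```

```bash
python3 -m creep '[[24,[0,0,1],[0,0,0]],[24,[0,0,0],[0,0,0]]]'; python3 - <<'E'
from h import *
b=snap('side','d3');a=snap('scene','s3')
B=cv2.resize(b['image'][140:290,170:300,::-1],None,fx=3,fy=3,interpolation=cv2.INTER_CUBIC)
A=cv2.resize(a['image'][115:250,155:285,::-1],(390,405),interpolation=cv2.INTER_CUBIC)
o=np.zeros((450,780,3),np.uint8);o[:405,:390]=A;o[:,390:]=B;cv2.imwrite('pics/c3.png',o)
E
```

```text
clock: 8.82
ee_pos: [456.3, 95.6, 76.7]
tool_rot: [180.0, 0.1, -171.4]
force: [-5.4, 1.9, 21.2]
gripper_width: 26.7
grip_force: 69.8
```

View pics/c3.png

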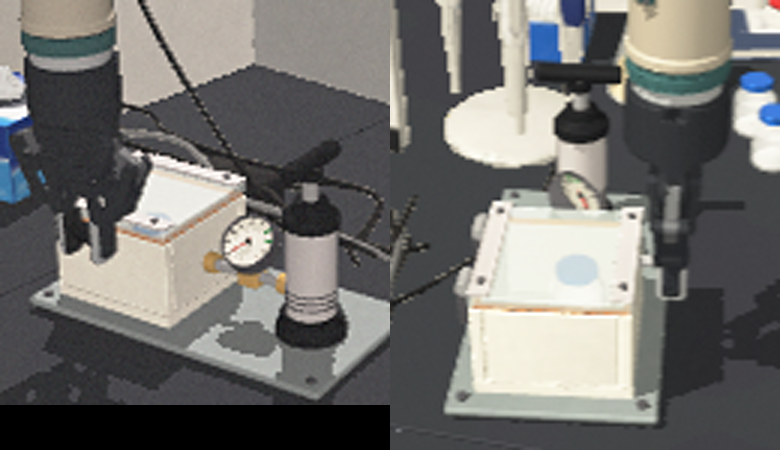

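The views show the lid flat on the chamber, and the force climbing without motion confirms the hard stop at z≈76.7. Next I'll unload, release, lift and go above the T-bar.

```bash
python3 -m creep '[[24,[0,0,-1.5],[0,0,0]],[24,[0,0,-1],[0,0,0]],[60,[0,0,0],[0,0,0]],[60,[0,0,0],[0,0,0]],[60,[0,0,0],[0,0,0]],[60,[0,0,0],[0,0,0]],[60,[0,0,-15],[0,0,0]],[60,[0,0,-35],[0,0,0]],[60,[0,0,-40],[0,0,0]],[60,[0,0,-40],[0,0,0]]]'
python3 -m creep '[[60,[0,0,-40],[0,0,0]],[60,[-12,-22,0],[0,0,0]],[60,[-22,-41,0],[0,0,0]],[60,[-22,-41,0],[0,0,0]],[60,[-22,-41,0],[0,0,0]],[60,[-10,-20,0],[0,0,0]],[60,[0,0,0],[0,0,0]],[60,[0,0,0],[0,0,0]]]'
python3 - <<'E'
from h import *
w=snap('wrist','w4')
E
```

```text
clock: 10.18
ee_pos: [455.7, 95.4, 208.2]
tool_rot: [-180.0, -0.0, -171.4]
force: [-0.2, -0.5, -0.1]
gripper_width: 60.1
grip_force: 0.0
clock: 11.18
ee_pos: [566.7, -53.3, 247.0]
tool_rot: [179.9, -0.1, -171.4]
force: [-0.2, 0.3, -0.1]
gripper_width: 60.0
grip_force: 0.0
```

View pics/w4.png

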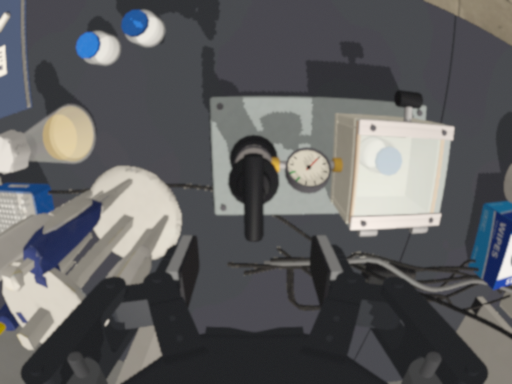

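The wrist view shows the bar centred at column 254 between the fingers and the lid still shut. Descend and pinch.

```bash
python3 -m creep '[[60,[0,0,20],[0,0,0]],[60,[0,0,30],[0,0,0]],[60,[0,0,25],[0,0,0]],[60,[0,0,15],[0,0,0]],[60,[0,0,6],[0,0,0]],[16,[0,0,0],[0,0,0]],[10,[0,0,0],[0,0,0]],[10,[0,0,0],[0,0,0]],[10,[0,0,0],[0,0,0]],[10,[0,0,0],[0,0,0]]]'
python3 - <<'E'
from h import *
w=snap('wrist','w5')
print(bot.sense()['moment'])
E
```

```text
clock: 12.48
ee_pos: [568.3, -53.7, 152.4]
tool_rot: [179.9, 0.1, -171.4]
force: [-1.3, 3.8, 6.2]
gripper_width: 16.5
grip_force: 58.6
[ 0.68842324  0.14777839 -0.02623652]
```

View pics/w5.png

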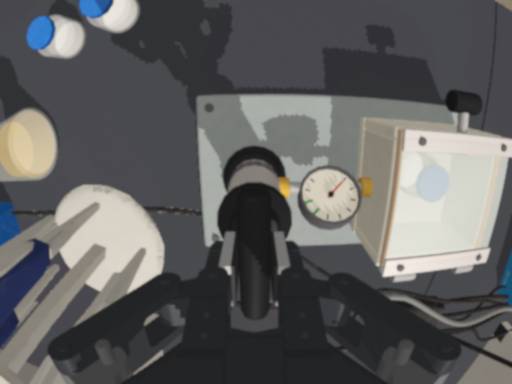

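The wrist view shows the bar between the pads (255,250), held at 16.5 mm. Pull straight up.

```bash
python3 -m creep '[[10,[0,1,-3],[0,0,0]],[10,[0,0,-6],[0,0,0]],[10,[0,0,-8],[0,0,0]],[10,[0,0,-8],[0,0,0]],[10,[0,0,-8],[0,0,0]],[10,[0,0,-8],[0,0,0]],[10,[0,0,-8],[0,0,0]],[10,[0,0,-7],[0,0,0]],[10,[0,0,-4],[0,0,0]],[10,[0,0,0],[0,0,0]]]'
python3 - <<'E'
from h import *
b=snap('side','d6');a=snap('scene','s6')
B=cv2.resize(b['image'][110:210,195:291,::-1],None,fx=4,fy=4,interpolation=cv2.INTER_CUBIC)
A=cv2.resize(a['image'][120:240,205:305,::-1],(400,480),interpolation=cv2.INTER_CUBIC)
o=np.zeros((480,784,3),np.uint8);o[:,:400]=A;o[:400,400:]=B;cv2.imwrite('pics/c6.png',o)
E
```

```text
clock: 13.78
ee_pos: [568.1, -53.6, 210.2]
tool_rot: [180.0, 0.0, -171.4]
force: [6.4, 0.4, -13.6]
gripper_width: 16.8
grip_force: 58.9
```

View pics/c6.png

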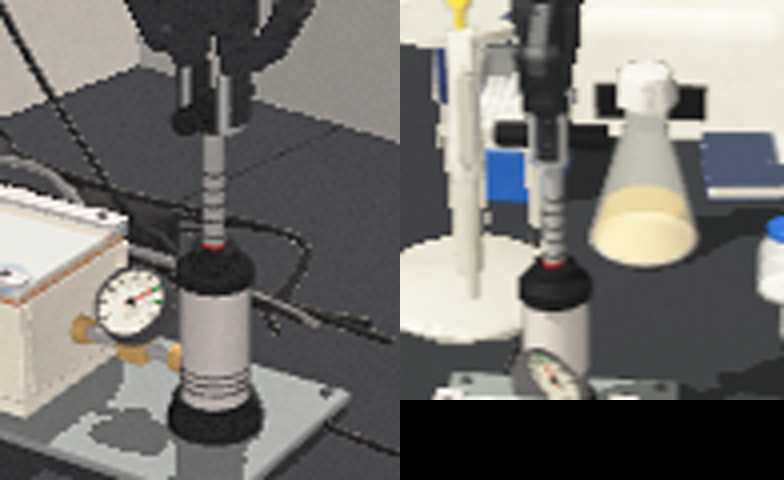

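The views show a thin red sliver above the collar rim at crop (213,245) in the scene and (553,264) in the side view. The rod is at about 58 mm, so I'll raise 2 mm more.

```bash
python3 -m creep '[[10,[-1,0,-1.5],[0,0,0]],[10,[0,0,-0.8],[0,0,0]],[10,[0,0,0],[0,0,0]],[10,[0,0,0],[0,0,0]],[10,[0,0,0],[0,0,0]],[10,[0,0,0],[0,0,0]]]'
python3 - <<'E'
from h import *
b=snap('side','d7');a=snap('scene','s7')
B=cv2.resize(b['image'][140:190,215:255,::-1],None,fx=9,fy=9,interpolation=cv2.INTER_NEAREST)
A=cv2.resize(a['image'][145:195,240:280,::-1],None,fx=9,fy=9,interpolation=cv2.INTER_NEAREST)
cv2.imwrite('pics/c7.png',np.hstack([A,B]))
for n,d in (('s',a),('d',b)):
    print(n,[np.round(proj(d,np.array([568,-54,z])),1) for z in (135,140,227)])
E
```

```text
clock: 14.62
ee_pos: [568.2, -53.6, 213.3]
tool_rot: [-180.0, -0.0, -171.4]
force: [3.3, -1.1, -13.6]
gripper_width: 16.8
grip_force: 58.8
s [array([258. , 180.1]), array([257.9, 178.2]), array([257.8, 144.1])]
d [array([232.7, 174.6]), array([232.6, 172.9]), array([232.1, 142. ])]
```

View pics/c7.png

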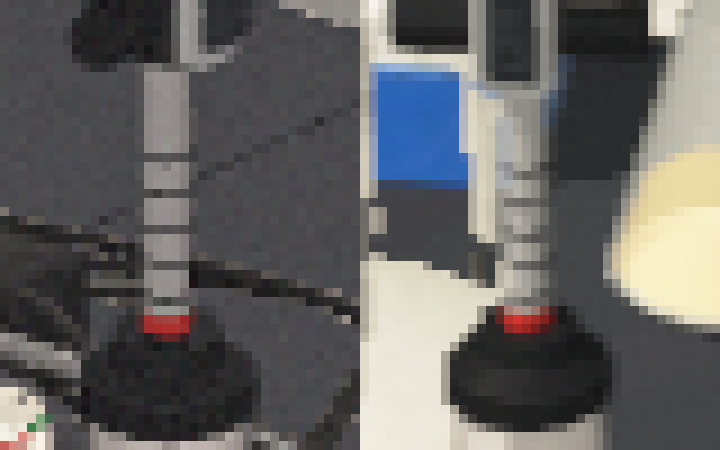

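The red band is visible at crop y 315–340 in the scene. Ring 50 is at 300 and the rings are 36 px per 10 mm, so the rim lies about 10 mm below that ring, at mid-band. Handing in.

```bash
python3 -c "
from plant import bot
print(bot.hand_in())"
```

```text
the job is handed in; nothing more can be done
None
```

The lid is fully shut, the pump rod is held with the collar rim near the middle of the red band (about 60–61 mm drawn), the jars and flask were not touched, and the job was handed in at about 14.6 s.

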